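Set the sector plate to the signal road and send the locomotive out

TASK

Set the sector plate of the model railway's fiddle yard for the road at whose outer end the signal stands: pull up the knob of the deck's index plunger, swing the deck with the locomotive on it, then let the knob go so that the plunger snaps fully home in that road's hole by its own spring, and do not squeeze or force the knob once it has locked. Then push the locomotive along the rails until the whole of it stands on that road, without lifting it off the rails or disturbing the wagon, the signal or the paint jar, and let go.

Things in the scene. Friction and masses are not known exactly. Their poses are not given: they have to be found in the camera images.
- sector_base: Fixed plywood base board on the bench, 534 mm long, 117 to 282 mm wide, 9 mm thick. Origin: on the deck's vertical pivot axis, at bench height; x runs from the pivot along the middle road, y to its left, z up. Three straight roads (track 38 mm wide) fan out from the pivot, each from 237 to 410 mm from it: the middle one along x (a wagon stands on it), one on the +y and one on the -y side.
- fan (a point): Point on the middle road's centre line at rail-top height (32 mm over the bench), 237 mm from the pivot, where the roads begin. The outer roads were laid by hand, each with its own index plate, so each lies 13 degrees from the middle one give or take 3 degrees; the exact angle shows only when the plunger drops into its hole.
- deck (a joint): Angle of the deck about the pivot, rad; 0 on the middle road (locked there at the start), growing counter-clockwise from above (to base +y), stops at -0.34 and 0.34. The deck is a plywood strip with a track, 56 mm wide, 263 mm long. Unlocked it turns with under 1 N at the knob, 1 N more where the pin drags on the plates. Locked it has about 1 mm of play; forcing it then with over 20 N strains the pin.
- plunger (a joint): Lift of the index plunger, m: 0 fully home in a hole, 0.0065 with its pin's end resting on the flat index plates, 0.011 right up. A spring pushes it down, 4 N when home, 9 N right up. Pin 8 mm thick, holes 10 mm wide. With the knob let go, or only loosely between the fingers, the pin slides over the plates as the deck turns and drops in over a hole.
- knob (a point): Centre of the plunger's upright round black knob, 21 mm across, 21 mm tall, 52.5 mm over the bench when home, rising with the plunger. It turns with the deck: 190 mm from the pivot along the deck and 66 mm to its left (+y side), 201 mm from the pivot. Under it a fixed barrel, 14 mm across, 39 mm over the bench, on the deck's wing plate (top 18 mm over the bench).
- deck_end (a point): Middle of the deck's free end at rail-top height (32 mm over the bench), 233 mm from the pivot. x points out along the deck and, when locked, along the road; y to the deck's left, z up. The road's track begins 4 mm beyond it and ends 177 mm beyond it.
- loco: Model diesel locomotive, 149 mm long, body 34 mm wide, 45 mm tall, 0.24 to 0.42 kg, loose on the deck's rails. Origin: middle of its underside, at rail-top height; y runs along its length. The rails guide its wheels with about 2 mm of side play; it slides along them with under 1 N. The body can be gripped across, 15 to 43 mm over the rail tops.
- signal: Colour-light signal mast, 101 mm tall, 41 x 60 mm with foot and wires, standing loose on the base board just beyond the outer end of one of the two outer roads (either one). Origin: middle of its outline, at its foot; the mast stands 20 mm from it.
- paint_jar: Small round paint jar, 30 mm across, 42 mm tall, standing loose on the base board just beyond the outer end of the other outer road. Origin: centre of its underside.
- wagon: Blue model wagon, 139 mm long, 32 mm wide, 41 mm tall, loose on the middle road's rails. Origin: middle of its underside; y runs along its length.
Things that resemble listed ones, but are neither listed nor needed, are in the scene too. Leave any yellow look-alike of the signal alone.

How it is judged:
By the outcome, as a careful person would: the job done as asked, in the order asked, and still so for the second after the job is handed in, with the robot touching nothing.
It also fails if it takes over 51 s, if anything falls off the work surface, if the arm or the gripper's body presses on something with over 40 N, if the wrist force passes 120 N, or if a joint passes its speed limit or range.

ROBOT

A 6-joint arm with a two-finger parallel gripper is mounted at the origin on a cart in front of the work surface, level with it; the furniture and walls round the work are solid. World frame = base frame: x ahead of the robot, y to its left, z up, the work surface at z = 0. Lengths are in m, angles in rad, forces in N, time in s.
With the tool pointing down it reaches from about 0.35 to 0.975 m from the base axis. Payload 4.9 kg.
Tool frame: the origin (TCP) lies midway between the tips of the shut fingers; the grasp point (between the pads) lies 19 mm behind it; z points along the fingers, x is the direction in which the jaws open and shut, and the axes are right-handed (so a half turn about z gives the same grasp; the last joint's range is limited). The gripper opens to 85 mm and grips with 20 to 120 N. Pads are 22 mm wide; open, the fingers measure 114 mm over their backs; the gripper's body (76 mm by 85 mm) begins 54 mm behind the grasp point. The pads swing forward as they close: fully open they stand 13 mm farther back than shut.
Start: joints at [-1.263, 0.053, 1.613, -0, 1.476, -0.119], TCP at [0.259, -0.569, 0.231] pointing down, gripper open.
Joint ranges: [-3.01, 3.01], [-1.01, 2.22], [0.06, 2.58], [-1.02, 4.17], [0.09, 2.62], [-3.14, 3.14]. Speed limits (rad/s): [2.57, 2.57, 3.14, 3.14, 3.14, 3.14].

INTERFACE

Orientations are given as a unit quaternion [x, y, z, w].
In Python, from bench import sensors, eyes, bot gives the robot as it stands. The module is installed in compiled form; this text tells all that it offers.
- The arm moves only by the shell command python3 -m inch 'ROWS' [FORCE]. ROWS is JSON, a list of rows, each a list of 3 entries, a list of its own where there are three numbers: the turn, a rotation vector about the tool's x, y, z in degrees, then the shift along the tool's x, y, z in mm, then the closure, from 0 (fully open) to 1 (shut). In form: [[[ax, ay, az], [tx, ty, tz], hand], ...]. A call has 1 to 8 rows; each row shifts and turns the commanded pose from where the row before left it, along the tool's axes as they then stand; what a row does not reach is not made up. A row lasts 1/12 s, in which the tool goes at most 41.7 mm and 7.16 degrees, less where a joint would pass 70% of its speed; a pose out of reach is approached as far as the arm can. A call is refused whole if a number of a shift passes 41.7 or a number of a turn 7.16, either way. A call with a gripper value outside its range is refused whole. The fingers move at their own pace and stop on an object; FORCE is the grip in N (left out, the last holds). Time passes only in rows, so rows that do not move let the fingers close. It gives the time, the measured TCP pose, the force and the opening at its end, in the units of the state.
- sensors.observe(): the state, without advancing time (a new reading comes with each control period).
- eyes.snapshot(name): name is "scene" or "top" or "wrist"; returns a dict with "pixels" (384x512x3 uint8, red, green, blue), "z_map" (384x512 float32, m along the optical axis (not along the pixel's ray), 0 where there is no reading), "vertical_fov" (degrees; the focal length in pixels is half the picture's height over the tangent of half this angle, whatever the lens; pixels are square), "cx", "cy" (the principal point, pixels), "dist" ([k1, k2, p1, p2, k3] as OpenCV has them; the pictures are not rectified), "world_to_cam" (4x4, takes a point from world to camera coordinates); the wrist camera has in their place "tool_from_camera" (4x4, takes a point from camera to tool coordinates, whose origin is the TCP and whose axes are the tool frame's). Camera axes: x right, y up, looking along -z (the intrinsics and any distortion apply to the point x, -y, -z); pixel columns grow to the right and rows downward; lengths in m; the calibration is good to about 2 mm. A picture is of the moment at which its call begins: read the wrist's pose just before it.
- bot.sign_off(): hands the job in, once; it reports no verdict.
The state is a dict: "t": time; "q": joint angles; "joint_velocities": joint speeds; "joint_torque": joint torques, N m; "position": TCP position; "orientation": TCP orientation; "wrist_force": force on the tool from outside, world axes, zero at the start; "moment": the same for the moment, N m; "opening": opening from 0.0 (shut) to 1.0 (fully open).
Only numpy, scipy, OpenCV 4.12 (cv2) and the standard library are available. Lean on these libraries where they do the work, as an engineer would, in place of code of your own. Each camera call takes 0.05 s, during which the arm holds its last target. There are 200 camera calls.

## Working session

There is one attempt and no reset: what is moved stays moved. The work goes in short steps, Python scripts to look and compute and a shell command to move; the robot and the scene stay as the last step left them, time stands still between calls to the robot, and variables do not carry over. Pictures are saved under pics/ and viewed, about 8 in all and at most 12, crops included, and the job is handed in when it is done.

```bash
mkdir -p pics; cat > h.py <<'E'
import numpy as np, cv2
from bench import sensors, eyes, bot
from scipy.spatial.transform import Rotation as R
def snap(n,f=None):
    s=sensors.observe(); d=eyes.snapshot(n)
    if f: cv2.imwrite('pics/'+f,d['pixels'][:,:,::-1])
    h,w=d['pixels'].shape[:2]; fo=h/2/np.tan(np.radians(d['vertical_fov'])/2)
    d['K']=np.array([[fo,0,d['cx']],[0,fo,d['cy']],[0,0,1]])
    if 'world_to_cam' in d: d['c2w']=np.linalg.inv(np.array(d['world_to_cam']))
    else:
        T=np.eye(4);T[:3,:3]=R.from_quat(s['orientation']).as_matrix();T[:3,3]=s['position']
        d['c2w']=T@np.array(d['tool_from_camera'])
    return d
def norm(d,uv):
    return cv2.undistortPoints(np.array(uv,float).reshape(-1,1,2),d['K'],np.array(d['dist'],float)).reshape(-1,2)
def onz(d,uv,z):
    n=norm(d,uv); r=np.c_[n[:,0],-n[:,1],-np.ones(len(n))]@d['c2w'][:3,:3].T; o=d['c2w'][:3,3]
    return o+r*((z-o[2])/r[:,2])[:,None]
def deep(d,uv):
    uv=np.array(uv).reshape(-1,2);n=norm(d,uv); z=d['z_map'][uv[:,1].astype(int),uv[:,0].astype(int)]
    p=np.c_[n[:,0]*z,-n[:,1]*z,-z]; return p@d['c2w'][:3,:3].T+d['c2w'][:3,3]
def proj(d,P):
    P=np.array(P,float).reshape(-1,3); w=np.linalg.inv(d['c2w']); c=P@w[:3,:3].T+w[:3,3]
    c=c*[1,-1,-1]; return cv2.projectPoints(c,np.zeros(3),np.zeros(3),d['K'],np.array(d['dist'],float))[0].reshape(-1,2)
E
python3 - <<'E'
from h import *
a=snap('scene','s1.png');b=snap('top','t1.png')
print(sensors.observe(), a['c2w'][:3,3], b['c2w'][:3,3],a['dist'],b['dist'])
E
```

```text
{'t': 0.1, 'q': array([-1.26299558e+00,  5.32925673e-02,  1.61416195e+00, -6.74472358e-06,
        1.47602479e+00, -1.19048485e-01]), 'joint_velocities': array([-9.46029179e-05, -1.52124296e-03, -2.68705492e-03,  1.87851904e-03,
       -1.41802890e-03, -5.85118431e-04]), 'joint_torque': array([ 4.22649146e-04, -3.94906497e+01, -3.71362495e+01, -1.11591739e-04,
        3.91947571e-03, -6.33966565e-06]), 'position': array([ 0.2585493 , -0.56838509,  0.23018176]), 'orientation': array([ 8.40834146e-01, -5.41292018e-01, -7.29061410e-04, -5.98618175e-04]), 'wrist_force': array([ 0.7726054 ,  0.01751674, -0.08246872]), 'moment': array([-0.03600319, -0.00877606,  0.02576378]), 'opening': 1.002096760736923} [-0.01359147 -0.97017403  0.61952521] [ 0.32777715 -0.04515052  1.07165727] [-0.07944059  0.          0.          0.          0.        ] [-0.10311868  0.          0.          0.          0.        ]
```

View pics/s1.png

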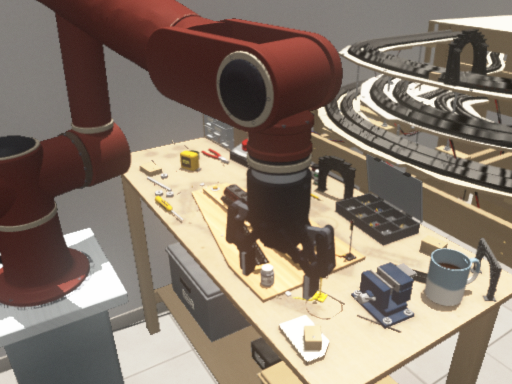

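View pics/t1.png

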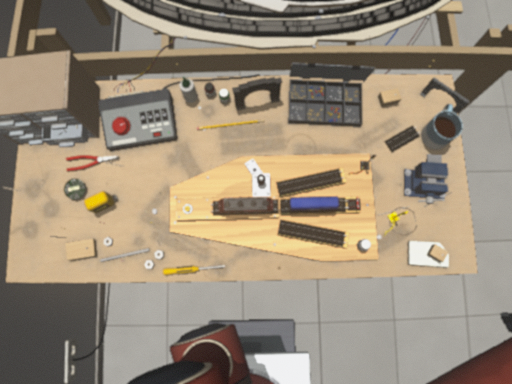

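The top view shows: pivot ~(187,210), brown loco (245,206), knob (262,181), blue wagon (320,204), jar (364,245). Signal candidates are the dark mast at (365,166), beyond the upper road, and the yellow look-alike at (395,218), off the board. I choose the dark one and will check it in a close crop.

```bash
python3 - <<'E'
from h import *
b=snap('top')
im=b['pixels'][140:275,160:410,::-1]
cv2.imwrite('pics/t2.png',cv2.resize(im,None,fx=3.2,fy=3.2,interpolation=cv2.INTER_CUBIC))
uv=[(187,210),(217,207),(245,206),(272,206),(262,181),(320,204),(364,245),(365,166),(300,230),(230,240)]
for p,q in zip(uv,deep(b,uv)): print(p,q.round(3))
E
```

```text
(187, 210) [0.509 0.138 0.027]
(217, 207) [0.513 0.06  0.04 ]
(245, 206) [ 0.508 -0.011  0.075]
(272, 206) [ 0.509 -0.078  0.057]
(262, 181) [ 0.573 -0.054  0.059]
(320, 204) [ 0.509 -0.194  0.072]
(364, 245) [ 0.408 -0.301  0.05 ]
(365, 166) [ 0.619 -0.328  0.015]
(300, 230) [ 0.452 -0.147  0.028]
(230, 240) [0.432 0.03  0.01 ]
```

View pics/t2.png

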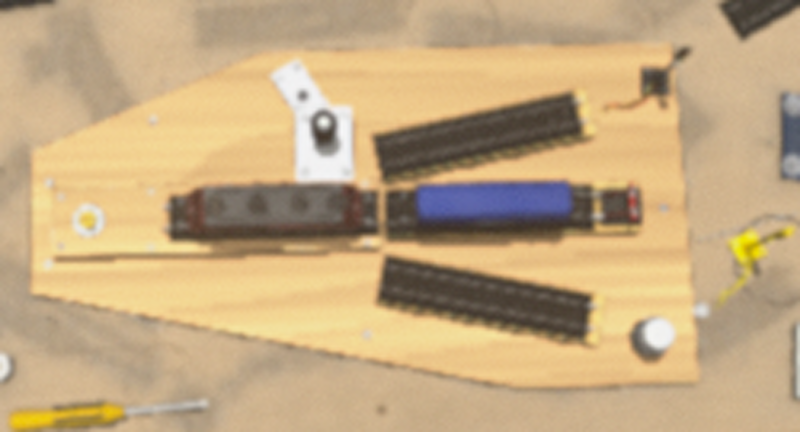

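The crop confirms the dark mast with wires at crop (655,80), beyond the upper (+y, far) road. The jar at (655,337) is beyond the other road. The deck must therefore swing positive, towards world +x. Moving above the knob.

```bash
cat >> h.py <<'E'
def go(x,y,z,yaw=None):
    s=sensors.observe(); M=R.from_quat(s['orientation']).as_matrix()
    d=np.array([x,y,z])-s['position']; a=np.degrees(np.arctan2(M[1,0],M[0,0]))
    print('pos',(s['position']*1000).round(1),'yaw',a.round(2),'tz',M[:,2].round(4),'F',s['wrist_force'].round(1),'op',round(s['opening'],3),'t',s['t'])
    print('tool shift mm',(M.T@d*1000).round(1), 'tool z turn', None if yaw is None else round(-((yaw-a+90)%180-90),1))
E
python3 -m inch '[[[0,0,0],[-21,-31,0],0.3],[[0,0,0],[-21,-31,0],0.5],[[0,0,0],[-21,-31,0],0.5],[[0,0,0],[-21,-31,0],0.5],[[0,0,0],[-21,-31,0],0.5],[[0,0,0],[-21,-31,0],0.5],[[0,0,0],[-21,-31,0],0.5],[[0,0,0],[-21,-31,0],0.5]]' 20
python3 -m inch '[[[0,0,0],[-21,-31,0],0.5],[[0,0,0],[-21,-31,0],0.5],[[0,0,0],[-21,-31,0],0.5],[[0,0,0],[-21,-31,0],0.5],[[0,0,0],[-21,-31,0],0.5],[[0,0,0],[-21,-31,0],0.5],[[0,0,0],[-21,-31,0],0.5],[[0,0,0],[-21,-31,0],0.5]]' 
python3 -m inch '[[[0,0,-7],[0,0,0],0.5],[[0,0,-7],[0,0,0],0.5],[[0,0,-7],[0,0,0],0.5],[[0,0,-7],[0,0,0],0.5],[[0,0,-7],[0,0,0],0.5],[[0,0,-7],[0,0,0],0.5],[[0,0,-7],[0,0,0],0.5],[[0,0,-7],[0,0,0],0.5]]' 
python3 -m inch '[[[0,0,-7],[0,0,0],0.5],[[0,0,-7],[0,0,0],0.5],[[0,0,-7],[0,0,0],0.5],[[0,0,-7],[0,0,0],0.5],[[0,0,0],[0,0,0],0.5]]' 
python3 - <<'E'
from h import *
go(.573,-.054,.12,19)
d=snap('wrist','w1.png'); print(d['tool_from_camera'] if 'tool_from_camera' in d else 0, d['dist'])
print(proj(d,[[.573,-.054,.063],[.507,.138,.03]]))
E
```

```text
t: 0.82
position: [0.4154, -0.3115, 0.231]
orientation: [0.841, -0.541, -0.0, -0.0]
wrist_force: [0.5, 0.1, 0.4]
opening: 0.504
t: 1.48
position: [0.5716, -0.0558, 0.231]
orientation: [0.841, -0.541, -0.0, 0.0]
wrist_force: [0.0, -0.6, -0.1]
opening: 0.501
t: 2.15
position: [0.5709, -0.0577, 0.2308]
orientation: [0.997, -0.08, -0.0, -0.0]
wrist_force: [-0.4, -0.1, 0.2]
opening: 0.502
t: 2.57
position: [0.5709, -0.0577, 0.2309]
orientation: [0.987, 0.161, -0.0, -0.0]
wrist_force: [-0.6, -0.7, 1.2]
opening: 0.501
pos [570.9 -57.7 230.9] yaw 18.56 tz [-8.e-04  2.e-04 -1.e+00] F [-0.6 -0.7  1.2] op 0.501 t 2.5667
tool shift mm [  3.3  -2.8 110.9] tool z turn -0.4
[[ 9.99999975e-01  1.20160831e-04  1.91093024e-04 -5.01522585e-04]
 [ 1.71547715e-04 -9.54767680e-01 -2.97352733e-01 -7.56599338e-02]
 [ 1.46719291e-04  2.97352758e-01 -9.54767676e-01 -1.42552974e-01]
 [ 0.00000000e+00  0.00000000e+00  0.00000000e+00  1.00000000e+00]] [-0.04752353  0.          0.          0.          0.        ]
[[261.67747556 166.92571967]
 [260.30958751 -65.42341278]]
```

View pics/w1.png

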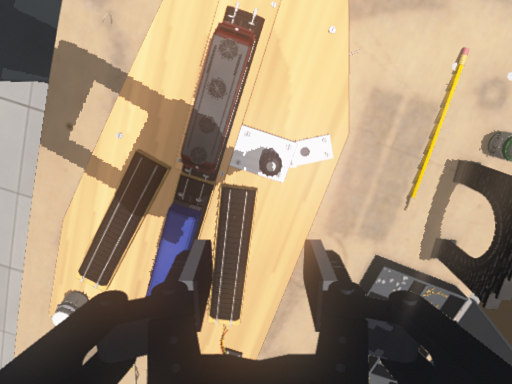

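Wrist view: knob at ~(270,162), outer index hole at (305,152), loco (215,95), signal road (235,250), wagon (180,240).

```bash
cat > k.py <<'E'
from h import *
def knob(n,c,r=22,f=None):
    d=snap(n,f); u,v=map(int,c); g=d['pixels'][v-r:v+r,u-r:u+r].max(2)
    z=d['z_map'][v-r:v+r,u-r:u+r]; 
    ys,xs=np.mgrid[v-r:v+r,u-r:u+r]; P=deep(d,np.c_[xs.ravel(),ys.ravel()])
    m=(P[:,2]>.052)&(np.hypot(*(P[:,:2]-[.573,-.054]).T)<.022)
    t=P[m]; top=t[t[:,2]>np.percentile(t[:,2],90)-.004]
    uv=np.c_[xs.ravel(),ys.ravel()][m]; k=t[:,2]>np.percentile(t[:,2],90)-.004
    (cc,rr)=cv2.minEnclosingCircle(uv[k].astype(np.float32))
    print(n,'top z',np.median(top[:,2]).round(4),'n',k.sum(),'circle',cc,rr,'world at med z',onz(d,[cc],np.median(top[:,2])).round(4),'extent',np.ptp(top,axis=0).round(4),'mean',top.mean(0).round(4))
    return d,cc
E
python3 - <<'E'
from k import *
d,c=knob('wrist',(270,162)); b,c2=knob('top',(262,181),12)
print('hole',deep(d,[(305,152),(312,158),(300,160)]).round(4))
# two-view triangulation
def ray(d,p):
    n=norm(d,[p])[0]; r=d['c2w'][:3,:3]@[n[0],-n[1],-1]; return d['c2w'][:3,3],r/np.linalg.norm(r)
o1,r1=ray(d,c);o2,r2=ray(b,c2)
s=np.linalg.lstsq(np.c_[r1,-r2],o2-o1,rcond=None)[0]; print('tri',o1+r1*s[0],o2+r2*s[1])
# loco & wagon axes: points with z>.06 in both views
for nm,dd in(('w',d),('t',b)):
    ys,xs=np.mgrid[0:384,0:512];P=deep(dd,np.c_[xs.ravel(),ys.ravel()]);px=dd['pixels'].reshape(-1,3).astype(int)
    for l,sel in(('loco',(P[:,1]>-.09)&(P[:,1]<.08)),('wagon',(P[:,1]<-.12)&(P[:,1]>-.28))):
        m=sel&(P[:,2]>.062)&(P[:,2]<.085)&(abs(P[:,0]-.508)<.035)
        Q=P[m]; 
        if len(Q)<20: continue
        print(nm,l,cv2.minAreaRect((Q[:,:2]*1000).astype(np.float32)),np.percentile(Q[:,2],95).round(4),np.polyfit(Q[:,1],Q[:,0],1))
E
```

```text
wrist top z 0.0634 n 355 circle (270.25, 165.25) 11.319331169128418 world at med z [[ 0.5802 -0.0498  0.0634]] extent [0.0202 0.0197 0.0054] mean [ 0.5802 -0.0501  0.0633]Traceback (most recent call last):
  File "<stdin>", line 2, in <module>
  File "k.py", line 7, in knob
    t=P[m]; top=t[t[:,2]>np.percentile(t[:,2],90)-.004]
                         ~~~~~~~~~~~~~^^^^^^^^^^^
    return _quantile_unchecked(
        a, q, axis, out, overwrite_input, method, keepdims, weights)
    return _ureduce(a,
                    func=_quantile_ureduce_func,
    ...<5 lines>...
                    overwrite_input=overwrite_input,
                    method=method)
    r = func(a, **kwargs)
    result = _quantile(arr,
                       quantiles=q,
    ...<2 lines>...
                       out=out,
                       weights=wgt)
    slices_having_nans = np.isnan(arr[-1, ...])
                                  ~~~^^^^^^^^^
IndexError: index -1 is out of bounds for axis 0 with size 0
```

```bash
python3 - <<'E'
from k import *
d,c=knob('wrist',(270,162)); np.savez('v1.npz',c2w=d['c2w'],n=norm(d,[c])[0])
print('hole',deep(d,[(305,152),(312,158),(300,160)]).round(4), deep(d,[(120,135)]))
ys,xs=np.mgrid[0:384,0:512];P=deep(d,np.c_[xs.ravel(),ys.ravel()])
for l,a,b in(('loco',-.1,.12),('wagon',-.28,-.12)):
    Q=P[(P[:,1]>a)&(P[:,1]<b)&(P[:,2]>.045)&(P[:,2]<.085)&(abs(P[:,0]-.512)<.04)]
    print(l,len(Q),cv2.minAreaRect((Q[:,:2]*1000).astype(np.float32)),np.percentile(Q[:,2],95).round(4),np.polyfit(Q[:,1],Q[:,0],1))
go(.580,-.050,.171,19)
E
python3 -m inch '[[[0,0,0],[0,0,20],0.5],[[0,0,0],[0,0,20],0.5],[[0,0,0],[0,0,20],0.5],[[0,0,0],[0,0,0],0.5]]'
python3 - <<'E'
from k import *
d=snap('wrist'); print(proj(d,[[.580,-.050,.0634]]))
u=proj(d,[[.580,-.050,.0634]])[0]
d,c=knob('wrist',u,34,'w2.png')
v=np.load('v1.npz')
def r(c2w,n): q=c2w[:3,:3]@[n[0],-n[1],-1]; return c2w[:3,3],q/np.linalg.norm(q)
o1,r1=r(v['c2w'],v['n']);o2,r2=r(d['c2w'],norm(d,[c])[0])
s=np.linalg.lstsq(np.c_[r1,-r2],o2-o1,rcond=None)[0]; print('tri',o1+r1*s[0],o2+r2*s[1])
go(.580,-.050,.04,19)
E
```

```text
wrist top z 0.0635 n 350 circle (270.29486083984375, 165.11538696289062) 11.349919319152832 world at med z [[ 0.5803 -0.0498  0.0635]] extent [0.0211 0.02   0.0054] mean [ 0.5803 -0.0501  0.0633]
hole [[ 0.6175 -0.0351  0.0091]
 [ 0.6264 -0.0384  0.0124]
 [ 0.6145 -0.0445  0.0134]] [[ 0.42090241 -0.07990456  0.01034362]]
loco 6137 ((514.0833129882812, -10.717445373535156), (36.89865493774414, 148.87289428710938), 0.5650292634963989) 0.0772 [-0.00361105  0.51513515]
wagon 2111 ((514.7086181640625, -173.03314208984375), (31.625633239746094, 106.0763931274414), 0.12424715608358383) 0.0734 [0.11929131 0.53100069]
pos [571.  -57.7 231.1] yaw 18.33 tz [-4.e-04  1.e-04 -1.e+00] F [ 0.5 -0.4  0. ] op 0.499 t 2.7667
tool shift mm [11.  -4.5 60.1] tool z turn -0.7
t: 3.1
position: [0.5683, -0.0571, 0.1663]
orientation: [0.987, 0.16, -0.004, -0.002]
wrist_force: [-1.9, 0.7, -0.8]
opening: 0.501
[[276.88478077 186.77729149]]
wrist top z 0.0634 n 539 circle (275.38372802734375, 184.68605041503906) 14.400177955627441 world at med z [[ 0.58   -0.0497  0.0634]] extent [0.0212 0.0215 0.005 ] mean [ 0.5803 -0.05    0.0633]
tri [ 0.5806897  -0.05049021  0.05991899] [ 0.58050978 -0.05059473  0.05992104]
pos [570.6 -57.6 170.7] yaw 18.41 tz [-1.8e-03  5.0e-04 -1.0e+00] F [ 0.  -0.7  0.8] op 0.501 t 3.2
tool shift mm [ 11.5  -4.1 130.7] tool z turn -0.6
```

View pics/w2.png

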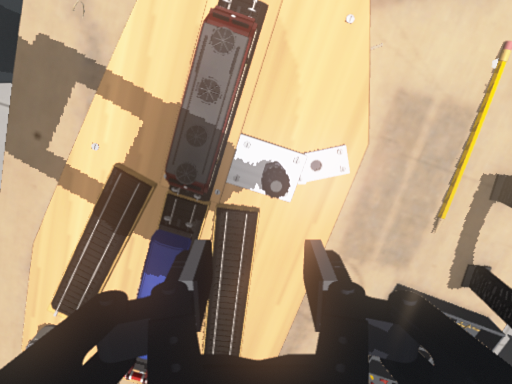

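Knob (275,180), loco (210,100) and outer hole (316,166) are clear. The knob triangulates to (0.580,-0.050) with its top at about 63 mm, and it lies 66 mm from the deck line, so this agrees with the text. Descending.

```bash
python3 - <<'E'
from k import *
d=snap('wrist'); print('hole',onz(d,[(316,166)],.0115))
E
python3 -m inch '[[[0,0,0],[6,-2,20],0.5],[[0,0,0],[5.5,-2,20],0.5],[[0,0,0],[0,0,20],0.5],[[0,0,0],[0,0,20],0.5],[[0,0,0],[0,0,0],0.5]]'
python3 - <<'E'
from k import *
go(.5803,-.050,.040,19)
d=snap('wrist'); u=proj(d,[[.580,-.050,.0634]])[0]; print(u)
if 50<u[1]<340: knob('wrist',u,40)
E
```

```text
hole [[ 0.61880947 -0.03536678  0.0115    ]]
t: 3.67
position: [0.5791, -0.0499, 0.0887]
orientation: [0.987, 0.16, -0.002, -0.001]
wrist_force: [-0.7, 0.1, -0.5]
opening: 0.496
pos [579.1 -49.9  88.7] yaw 18.43 tz [-0.0048  0.001  -1.    ] F [-0.7  0.1 -0.5] op 0.496 t 3.6667
tool shift mm [ 1.3  0.6 48.7] tool z turn -0.6
[260.29342075 232.97493574]
wrist top z 0.0632 n 994 circle (259.0047302246094, 228.43690490722656) 20.056371688842773 world at med z [[ 0.5799 -0.0488  0.0632]] extent [0.0216 0.0214 0.0057] mean [ 0.5801 -0.049   0.0631]
```

```bash
python3 -m inch '[[[0,0,0],[0.5,0,16],0.5],[[0,0,0],[0,0,16],0.5],[[0,0,0],[0,0,14],0.5],[[0,0,0],[0,0,0],0.5],[[0,0,0],[0,0,0],0.5]]'
python3 - <<'E'
from k import *
go(.5802,-.0495,.041,19)
E
```

```text
t: 4.18
position: [0.5814, -0.0502, 0.0458]
orientation: [0.987, 0.16, 0.0, 0.0]
wrist_force: [-0.4, -0.4, 1.2]
opening: 0.502
pos [581.4 -50.2  45.8] yaw 18.45 tz [ 1.e-04 -0.e+00 -1.e+00] F [-0.4 -0.4  1.2] op 0.502 t 4.1833
tool shift mm [-1.  -1.1  4.8] tool z turn -0.6
```

```bash
python3 -m inch '[[[0,0,0],[-1,0,4],0.5],[[0,0,0],[0,0,0],0.6],[[0,0,0],[0,0,0],0.65],[[0,0,0],[0,0,0],0.7]]' 20
python3 -m inch '[[[0,0,0],[0,0,0],0.73]]'
python3 -m inch '[[[0,0,0],[0,0,0],0.76]]'
python3 -m inch '[[[0,0,0],[0,0,0],0.8],[[0,0,0],[0,0,0],0.8]]' 25
```

```text
t: 4.52
position: [0.5807, -0.0506, 0.042]
orientation: [0.987, 0.16, 0.001, 0.0]
wrist_force: [0.2, 0.0, -0.2]
opening: 0.302
t: 4.6
position: [0.5806, -0.0505, 0.0418]
orientation: [0.987, 0.16, 0.0, 0.0]
wrist_force: [-0.0, 0.5, 0.2]
opening: 0.265
t: 4.68
position: [0.5807, -0.0505, 0.0418]
orientation: [0.987, 0.16, 0.0, 0.0]
wrist_force: [-0.1, -0.0, 0.6]
opening: 0.242
t: 4.85
position: [0.5807, -0.0505, 0.0419]
orientation: [0.987, 0.16, 0.0, 0.0]
wrist_force: [-0.8, -0.1, 3.0]
opening: 0.235
```

```bash
python3 -m inch '[[[0,0,0],[0,0,-3],0.85],[[0,0,0],[0,0,-3],0.85],[[0,0,0],[0,0,-3],0.85],[[0,0,0],[0,0,0],0.85]]' 40
python3 - <<'E'
from h import *
go(.58,-.05,.05)
# chord plan: rotate knob about pivot
s=sensors.observe(); p=s['position'][:2]; M=R.from_quat(s['orientation']).as_matrix()
c=np.array([.5145,.1405]); 
for a in (2,4,6,8,9,10,12):
    th=np.radians(a); Q=np.array([[np.cos(th),-np.sin(th)],[np.sin(th),np.cos(th)]])
    t=c+Q@(p-c); d=M.T@np.r_[t-p,0]; print(a,t.round(4),(d*1000).round(1))
E
```

```text
t: 5.18
position: [0.5797, -0.0507, 0.0497]
orientation: [0.987, 0.16, -0.001, 0.0]
wrist_force: [2.5, -2.5, -7.2]
opening: 0.226
pos [579.7 -50.7  49.7] yaw 18.45 tz [-1.3e-03 -4.0e-04 -1.0e+00] F [ 2.5 -2.5 -7.2] op 0.226 t 5.1833
tool shift mm [ 0.5 -0.6 -0.3] tool z turn None
2 [ 0.5863 -0.0483] [ 7.  -0.2 -0. ]
4 [ 0.5928 -0.0457] [14.1 -0.6 -0. ]
6 [ 0.5993 -0.0429] [21.1 -1.2 -0. ]
8 [ 0.6056 -0.0398] [28.1 -2.1 -0. ]
9 [ 0.6088 -0.0382] [31.6 -2.7 -0. ]
10 [ 0.6119 -0.0365] [35.1 -3.3 -0. ]
12 [ 0.618 -0.033] [42.  -4.7 -0.1]
```

```bash
python3 -m inch '[[[0,0,-1],[3.5,0,-0.5],0.85],[[0,0,-1],[3.5,0,0],0.85],[[0,0,-1],[3.5,0,0],0.85],[[0,0,-1],[3.5,0,0],0.85],[[0,0,0],[0,0,0],0.85]]'
python3 -m inch '[[[0,0,-1],[3.5,-0.1,0],0.85],[[0,0,-1],[3.5,-0.1,0],0.85],[[0,0,-1],[3.5,-0.1,0],0.85],[[0,0,-1],[3.5,-0.1,0],0.85],[[0,0,0],[0,0,0],0.85]]'
python3 - <<'E'
from h import *
go(.6056,-.0398,.05)
E
```

```text
t: 5.6
position: [0.5938, -0.0452, 0.0505]
orientation: [0.981, 0.195, -0.0, -0.0]
wrist_force: [1.6, -2.5, -8.2]
opening: 0.229
t: 6.02
position: [0.6067, -0.0392, 0.0509]
orientation: [0.973, 0.23, 0.0, -0.0]
wrist_force: [0.7, -1.4, -8.9]
opening: 0.225
pos [606.7 -39.2  50.9] yaw 26.54 tz [ 4.e-04  4.e-04 -1.e+00] F [ 0.7 -1.4 -8.9] op 0.225 t 6.0167
tool shift mm [-1.3  0.1  0.9] tool z turn None
```

```bash
python3 -m inch '[[[0,0,0],[0,0,1.5],0.85],[[0,0,0],[0,0,1],0.85],[[0,0,0],[0,0,0],0.7],[[0,0,0],[0,0,0],0.68],[[0,0,0],[0,0,0],0.68]]' 20
cat > m.py <<'E'
from h import *
s=sensors.observe();p=s['position'];d=snap('wrist')
ys,xs=np.mgrid[0:384,0:512];P=deep(d,np.c_[xs.ravel(),ys.ravel()])
m=(P[:,2]>.05)&(P[:,2]<.08)&(np.hypot(*(P[:,:2]-p[:2]).T)<.014)
Q=P[m];px=d['pixels'].reshape(-1,3)[m]
T=R.from_quat(s['orientation']).as_matrix()
go(*p)
if len(Q):
    q=Q[abs(Q[:,2]-np.percentile(Q[:,2],60))<.004]; r=(q-p)@T*1000
    print('knob n',len(Q),'z pct',np.percentile(Q[:,2],[10,50,90]).round(4),'tool xy of centre',((r.max(0)+r.min(0))/2).round(1),'ext',np.ptp(r,axis=0).round(1))
    c=(q.max(0)+q.min(0))/2; v=c[:2]-[.5145,.1405]; print('centre',c.round(4),'deck deg',np.degrees(np.arctan2(v[0],-v[1]))-19.16)
E
python3 m.py
```

```text
t: 6.43
position: [0.6073, -0.0397, 0.05]
orientation: [0.973, 0.229, 0.001, 0.0]
wrist_force: [-0.4, -0.3, -0.6]
opening: 0.326
pos [607.2 -39.7  49.9] yaw 26.45 tz [ 2.5e-03 -2.0e-04 -1.0e+00] F [ 0.2  0.  -1.1] op 0.317 t 6.4833
tool shift mm [ 0.1  0.  -0.2] tool z turn None
knob n 2678 z pct [0.0567 0.0687 0.0706] tool xy of centre [  0.3  -1.4 -19.2] ext [25.9 22.7  7.7]
centre [ 0.6077 -0.0393  0.0692] deck deg 8.234654147335444
```

```bash
python3 -m inch '[[[0,0,0],[3,0,0],0.68],[[0,0,-0.7],[2.5,0,0],0.68],[[0,0,-0.7],[2,0,0],0.68],[[0,0,0],[0,0,0],0.68]]'; python3 m.py
python3 -m inch '[[[0,0,-0.3],[1,0,0],0.68],[[0,0,0],[0,0,0],0.68]]'
python3 -m inch '[[[0,0,-0.3],[1,0,0],0.68],[[0,0,0],[0,0,0],0.68]]'; python3 m.py
```

```text
t: 6.82
position: [0.6135, -0.036, 0.0485]
orientation: [0.971, 0.241, 0.001, 0.0]
wrist_force: [0.5, -0.2, 0.4]
opening: 0.322
pos [613.3 -36.1  48.4] yaw 27.87 tz [ 9.e-04  2.e-04 -1.e+00] F [-0.4 -0.  -0. ] op 0.324 t 6.8667
tool shift mm [ 0.2  0.1 -0.1] tool z turn None
knob n 2724 z pct [0.0565 0.0687 0.0705] tool xy of centre [ -0.3  -1.1 -20.7] ext [27.  23.1  7.9]
centre [ 0.6136 -0.0366  0.0692] deck deg 10.070322184718865
t: 7.03
position: [0.6138, -0.0357, 0.0482]
orientation: [0.97, 0.243, 0.0, -0.0]
wrist_force: [-0.3, 0.6, -0.2]
opening: 0.321
t: 7.2
position: [0.6145, -0.0353, 0.0482]
orientation: [0.969, 0.246, -0.0, -0.0]
wrist_force: [0.0, -0.7, 0.2]
opening: 0.322
pos [614.5 -35.3  48.2] yaw 28.46 tz [-3.e-04  1.e-04 -1.e+00] F [ 0.6 -0.8 -0.2] op 0.32 t 7.25
tool shift mm [0. 0. 0.] tool z turn None
knob n 2598 z pct [0.0568 0.0689 0.0705] tool xy of centre [ -0.3  -0.8 -21.2] ext [27.  22.8  8. ]
centre [ 0.6144 -0.0363  0.0694] deck deg 10.302847222204615
```

```bash
for i in 1; do python3 -m inch '[[[0,0,-0.3],[1,0,0],0.68],[[0,0,0],[0,0,0],0.68]]'
python3 -m inch '[[[0,0,-0.3],[1,0,0],0.68],[[0,0,0],[0,0,0],0.68]]'; python3 m.py; done
python3 -m inch '[[[0,0,-0.3],[1,0,0],0.68],[[0,0,0],[0,0,0],0.68]]'; python3 m.py
```

```text
t: 7.42
position: [0.6147, -0.0351, 0.0481]
orientation: [0.969, 0.248, -0.001, 0.0]
wrist_force: [-3.9, -1.4, 1.4]
opening: 0.324
t: 7.58
position: [0.6165, -0.0343, 0.0482]
orientation: [0.968, 0.251, 0.0, -0.0]
wrist_force: [-0.7, -0.1, -0.4]
opening: 0.317
pos [616.6 -34.2  48.2] yaw 29.05 tz [ 7.e-04  3.e-04 -1.e+00] F [-0.7 -0.1 -0.9] op 0.319 t 7.6333
tool shift mm [-0.  0. -0.] tool z turn None
knob n 2558 z pct [0.0567 0.0685 0.0702] tool xy of centre [ -0.3  -0.8 -20.8] ext [27.1 23.7  7.9]
centre [ 0.6165 -0.0353  0.069 ] deck deg 10.962578917700423
t: 7.8
position: [0.617, -0.0339, 0.048]
orientation: [0.967, 0.254, -0.0, 0.0]
wrist_force: [-2.1, -2.1, -1.0]
opening: 0.319
pos [617.  -33.9  48. ] yaw 29.36 tz [-6.e-04 -1.e-04 -1.e+00] F [-1.6 -2.  -1.7] op 0.32 t 7.85
tool shift mm [ 0.   0.  -0.1] tool z turn None
knob n 2555 z pct [0.0564 0.0684 0.07  ] tool xy of centre [ -0.3  -0.9 -20.7] ext [27.1 23.   7.9]
centre [ 0.6169 -0.0349  0.0688] deck deg 11.122915823446274
```

```bash
python3 -m inch '[[[0,0,-0.3],[1,0,0],0.68],[[0,0,0],[0,0,0],0.68]]'; python3 m.py|grep n\ 
python3 -m inch '[[[0,0,-0.3],[1,0,0],0.68],[[0,0,0],[0,0,0],0.68]]';  python3 m.py|grep n\ 
```

```text
t: 8.02
position: [0.6188, -0.0332, 0.0486]
orientation: [0.967, 0.256, 0.001, -0.0]
wrist_force: [-0.2, -0.1, 0.1]
opening: 0.317
tool shift mm [-0.  -0.1  0.2] tool z turn None
knob n 2313 z pct [0.0549 0.0628 0.0644] tool xy of centre [  0.   -1.  -14.5] ext [26.3 23.1  7.7]
t: 8.23
position: [0.6195, -0.0328, 0.0487]
orientation: [0.966, 0.259, 0.001, 0.0]
wrist_force: [0.4, -1.0, -0.1]
opening: 0.317
tool shift mm [ 0.1  0.  -0.1] tool z turn None
knob n 2264 z pct [0.0553 0.0629 0.0644] tool xy of centre [ -0.2  -1.  -14.5] ext [26.9 23.4  7.9]
```

```bash
python3 -m inch '[[[0,0,-0.3],[1,0,0],0.68],[[0,0,0],[0,0,0],0.68]]'; python3 m.py|grep n\ 
```

```text
t: 8.45
position: [0.62, -0.0323, 0.0484]
orientation: [0.965, 0.261, 0.0, 0.0]
wrist_force: [-0.9, 0.5, -0.2]
opening: 0.322
tool shift mm [ 0.1  0.  -0. ] tool z turn None
knob n 2208 z pct [0.0554 0.0629 0.0645] tool xy of centre [ -0.3  -1.2 -14.8] ext [27.1 22.7  7.8]
```

The knob top dropped about 6 mm with negligible force, so the pin is in the hole. I'll open, rise and look.

```bash
python3 -m inch '[[[0,0,0],[-2.5,0,0],0.66],[[0,0,0],[0,0,0],0.5],[[0,0,0],[0,0,0],0.5],[[0,0,0],[0,0,-15],0.5],[[0,0,0],[0,0,-30],0.5],[[0,0,0],[0,0,-35],0.4],[[0,0,0],[0,0,-35],0.4],[[0,0,0],[0,0,-35],0.4]]'
python3 -m inch '[[[0,0,0],[0,0,-20],0.4],[[0,0,0],[0,0,0],0.4]]'
python3 - <<'E'
from h import *
d=snap('wrist','w3.png')
ys,xs=np.mgrid[0:384,0:512];U=np.c_[xs.ravel(),ys.ravel()];P=deep(d,U)
m=(P[:,2]>.058)&(P[:,2]<.075)&(np.hypot(*(P[:,:2]-[.618,-.034]).T)<.02);q=P[m]
cc,rr=cv2.minEnclosingCircle(U[m].astype(np.float32));c=onz(d,[cc],np.median(q[:,2]))[0]
v=c[:2]-[.5145,.1405];print('knob',c.round(4),np.percentile(q[:,2],[10,50,90]),'deg',np.degrees(np.arctan2(v[0],-v[1]))-19.16)
# loco top
c=np.array([.5145,.1405]);a=np.radians(11.4);e=np.array([np.sin(a),-np.cos(a)]);n=np.array([np.cos(a),np.sin(a)])
al=(P[:,:2]-c)@e; la=(P[:,:2]-c)@n
m=(P[:,2]>.066)&(P[:,2]<.09)&(al>0)&(al<.24)&(abs(la)<.035)
Q=P[m];print(len(Q),'along',np.percentile(al[m],[0,1,99,100]).round(4),'lat',np.percentile(la[m],[1,99]).round(4),'z',np.percentile(Q[:,2],[5,50,95]).round(4),'slope deg',np.degrees(np.polyfit(al[m],la[m],1)[0]))
go(*sensors.observe()['position'])
E
```

```text
t: 9.17
position: [0.6172, -0.0336, 0.1996]
orientation: [0.965, 0.261, -0.0, -0.0]
wrist_force: [0.8, -0.7, -0.7]
opening: 0.598
t: 9.33
position: [0.6208, -0.0342, 0.2259]
orientation: [0.965, 0.261, 0.005, 0.002]
wrist_force: [0.8, 0.4, 1.1]
opening: 0.597
knob [ 0.6162 -0.0331  0.0634] [0.06067    0.06335961 0.06458447] deg 11.21808458996098
5600 along [0.0898 0.0915 0.2098 0.2118] lat [-0.0174  0.0158] z [0.0686 0.0753 0.0771] slope deg 0.2341435328041691
pos [619.5 -34.  222.5] yaw 30.25 tz [ 0.0072 -0.0012 -1.    ] F [-0.  -0.2 -0.2] op 0.597 t 9.3833
tool shift mm [0. 0. 0.] tool z turn None
```

View pics/w3.png

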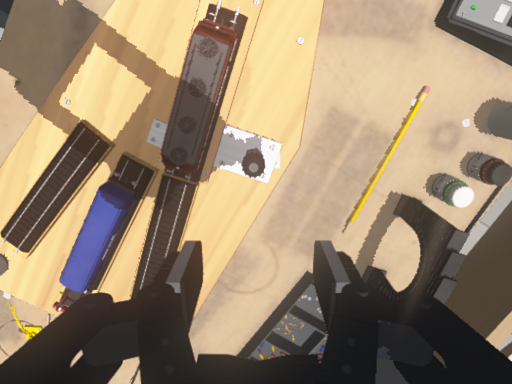

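The deck is locked in line with the signal road (160,235), and the knob at (255,160) is back at its home height of 63.4 mm. The loco (195,95) is still on the deck and the wagon (95,240) is in place. Next I need its profile for pushing from the pivot end.

```bash
cat > lo.py <<'E'
from h import *
d=snap('wrist')
ys,xs=np.mgrid[0:384,0:512];U=np.c_[xs.ravel(),ys.ravel()];P=deep(d,U)
c=np.array([.5145,.1405]);a=np.radians(11.3);e=np.array([np.sin(a),-np.cos(a)]);n=np.array([np.cos(a),np.sin(a)])
al=(P[:,:2]-c)@e; la=(P[:,:2]-c)@n
print('e',e.round(4),'n',n.round(4))
for x in np.arange(.05,.43,.008):
    m=(abs(al-x)<.004)&(abs(la)<.03)&(P[:,2]>.005)&(P[:,2]<.1); 
    if m.sum()<15: continue
    k=m&(P[:,2]>.038); k2=m&(abs(la)<.008)
    print(round(x,3),'n',m.sum(),'z90 centre',np.percentile(P[k2,2],90).round(3) if k2.sum() else None,'lat(z>38)',np.percentile(la[k],[2,98]).round(4) if k.sum()>5 else None)
b=c+e*.055;print('behind loco',b)
go(*b,.12,11.3)
E
python3 lo.py
```

```text
e [ 0.1959 -0.9806] n [0.9806 0.1959]
0.05 n 161 z90 centre 0.024 lat(z>38) None
0.058 n 390 z90 centre 0.024 lat(z>38) None
0.066 n 552 z90 centre 0.031 lat(z>38) None
0.074 n 587 z90 centre 0.032 lat(z>38) [-0.0123  0.0111]
0.082 n 440 z90 centre 0.057 lat(z>38) [-0.0142  0.0132]
0.09 n 566 z90 centre 0.069 lat(z>38) [-0.0169  0.0159]
0.098 n 587 z90 centre 0.077 lat(z>38) [-0.017   0.0159]
0.106 n 622 z90 centre 0.077 lat(z>38) [-0.0168  0.0161]
0.114 n 604 z90 centre 0.077 lat(z>38) [-0.017  0.016]
0.122 n 591 z90 centre 0.076 lat(z>38) [-0.017  0.016]
0.13 n 583 z90 centre 0.077 lat(z>38) [-0.0167  0.0162]
0.138 n 570 z90 centre 0.077 lat(z>38) [-0.0165  0.0161]
0.146 n 552 z90 centre 0.077 lat(z>38) [-0.017   0.0163]
0.154 n 540 z90 centre 0.076 lat(z>38) [-0.0165  0.0163]
0.162 n 538 z90 centre 0.077 lat(z>38) [-0.0164  0.0162]
0.17 n 519 z90 centre 0.078 lat(z>38) [-0.0167  0.0164]
0.178 n 499 z90 centre 0.077 lat(z>38) [-0.0166  0.0164]
0.186 n 496 z90 centre 0.076 lat(z>38) [-0.0164  0.0166]
0.194 n 492 z90 centre 0.077 lat(z>38) [-0.0153  0.0166]
0.202 n 439 z90 centre 0.0
[... 673 characters left out ...]
.322 n 202 z90 centre 0.03 lat(z>38) None
0.33 n 187 z90 centre 0.03 lat(z>38) None
0.338 n 165 z90 centre 0.03 lat(z>38) None
0.346 n 155 z90 centre 0.03 lat(z>38) None
0.354 n 141 z90 centre 0.029 lat(z>38) None
0.362 n 129 z90 centre 0.03 lat(z>38) None
0.37 n 101 z90 centre 0.03 lat(z>38) None
0.378 n 64 z90 centre None lat(z>38) None
0.386 n 57 z90 centre None lat(z>38) None
0.394 n 37 z90 centre None lat(z>38) None
0.402 n 30 z90 centre None lat(z>38) None
0.41 n 23 z90 centre None lat(z>38) None
behind loco [0.52527704 0.08656619]
pos [618.2 -33.7 219.6] yaw 30.25 tz [ 2.4e-03 -4.0e-04 -1.0e+00] F [ 0.7  0.4 -0.5] op 0.599 t 9.4333
tool shift mm [ -19.8 -150.9   99.3] tool z turn 19.0
```

```bash
python3 -m inch '[[[0,0,6.3],[0,0,-10],0.7],[[0,0,6.3],[0,0,0],1],[[0,0,6.3],[0,0,0],1],[[0,0,0],[0,0,0],1],[[0,0,0],[0,0,0],1]]'
python3 - <<'E'
from h import *
c=np.array([.5145,.1405]);a=np.radians(11.3);e=np.array([np.sin(a),-np.cos(a)])
go(*(c+e*.035),.12,11.3)
E
```

```text
t: 9.85
position: [0.6166, -0.0335, 0.2259]
orientation: [0.995, 0.1, -0.002, -0.001]
wrist_force: [0.2, 0.4, 0.2]
opening: 0.001
pos [616.6 -33.5 225.9] yaw 11.51 tz [-3.7e-03  6.0e-04 -1.0e+00] F [0.2 0.4 0.2] op 0.001 t 9.85
tool shift mm [ -65.1 -155.8  106.4] tool z turn 0.2
```

```bash
python3 -m inch '[[[0,0,0],[-11,-26,0],1],[[0,0,0],[-11,-26,0],1],[[0,0,0],[-11,-26,5],1],[[0,0,0],[-11,-26,20],1],[[0,0,0],[-11,-26,25],1],[[0,0,0],[-10,-26,25],1],[[0,0,0],[0,0,30],1],[[0,0,0],[0,0,0],1]]'
python3 - <<'E'
from h import *
c=np.array([.5145,.1405]);a=np.radians(11.3);e=np.array([np.sin(a),-np.cos(a)])
go(*(c+e*.035),.043,11.3)
snap('wrist','w4.png')
E
```

```text
t: 10.52
position: [0.5172, 0.1072, 0.1156]
orientation: [0.995, 0.101, -0.007, -0.0]
wrist_force: [-0.8, -0.4, -1.0]
opening: -0.005
pos [517.2 107.2 115.6] yaw 11.62 tz [-0.0134 -0.001  -0.9999] F [-0.8 -0.4 -1. ] op -0.005 t 10.5167
tool shift mm [ 4.8  2.  72.5] tool z turn 0.3
```

View pics/w4.png

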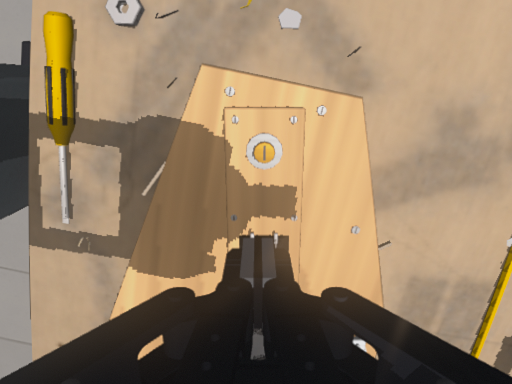

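The pivot washer is at (264,152) and the loco's rear buffers at (252..276,235). Checking the pivot and buffer positions from these pixels, then descending.

```bash
python3 - <<'E'
from h import *
d=snap('wrist'); p=deep(d,[(264,152)]); b=np.r_[onz(d,[(252,235)],.042),onz(d,[(276,235)],.042)]
print(p,b)
c=p[0,:2];a=np.radians(11.3);e=np.array([np.sin(a),-np.cos(a)]);n=np.array([np.cos(a),np.sin(a)])
print((b[:,:2]-c)@e,(b[:,:2]-c)@n); go(*(c+e*.035),.045,11.3)
E
```

```text
[[0.51627095 0.13851165 0.02950068]] [[0.51955169 0.08075095 0.042     ]
 [0.5362366  0.08421798 0.042     ]]
[0.05728383 0.05715336] [-0.00810084  0.00893998]
pos [522.  106.4 121.8] yaw 11.45 tz [-3.8e-03 -5.0e-04 -1.0e+00] F [0.1 0.1 1.1] op -0.0 t 10.6167
tool shift mm [ 1.   2.4 76.8] tool z turn 0.1
```

```bash
python3 -m inch '[[[0,0,0],[0.5,-3,25],1],[[0,0,0],[0.5,-2,25],1],[[0,0,0],[0,0,20],1],[[0,0,0],[0,0,7],1],[[0,0,0],[0,0,0],1],[[0,0,0],[0,0,0],1]]'
python3 - <<'E'
from h import *
c=np.array([.5153,.1395]);a=np.radians(11.3);e=np.array([np.sin(a),-np.cos(a)])
go(*(c+e*.05),.045,11.3)
E
```

```text
t: 11.12
position: [0.5248, 0.1112, 0.0481]
orientation: [0.995, 0.099, 0.001, 0.0]
wrist_force: [0.5, 0.4, 0.5]
opening: 0.0
pos [524.8 111.2  48.1] yaw 11.32 tz [ 2.4e-03  1.0e-04 -1.0e+00] F [0.5 0.4 0.5] op 0.0 t 11.1167
tool shift mm [-3.8 20.4  3.1] tool z turn 0.0
```

```bash
python3 -m inch '[[[0,0,0],[-3.8,0,2],1],[[0,0,0],[0,4,1],1],[[0,0,0],[0,4,0],1],[[0,0,0],[0,4,0],1],[[0,0,0],[0,4,0],1],[[0,0,0],[0,4,0],1],[[0,0,0],[0,4,0],1],[[0,0,0],[0,4,0],1]]'
python3 -m inch '[[[0,0,0],[0,4,0],1],[[0,0,0],[0,4,0],1],[[0,0,0],[0,4,0],1],[[0,0,0],[0,4,0],1],[[0,0,0],[0,4,0],1],[[0,0,0],[0,4,0],1]]'
python3 - <<'E'
from h import *
c=np.array([.5153,.1395]);a=np.radians(11.3);e=np.array([np.sin(a),-np.cos(a)])
go(*(c+e*.238),.044,11.3)
snap('wrist','w5.png'); d=snap('top','t5.png')
E
```

```text
t: 11.78
position: [0.5251, 0.0829, 0.0433]
orientation: [0.995, 0.099, 0.0, -0.0]
wrist_force: [-0.2, 0.2, 0.4]
opening: -0.003
t: 12.28
position: [0.5297, 0.0597, 0.0433]
orientation: [0.995, 0.099, -0.0, -0.0]
wrist_force: [-0.2, 2.3, 0.5]
opening: 0.004
pos [529.7  59.7  43.3] yaw 11.36 tz [-2.e-04  4.e-04 -1.e+00] F [-0.2  2.3  0.5] op 0.004 t 12.2833
tool shift mm [  1.4 156.9  -0.8] tool z turn 0.1
```

View pics/w5.png

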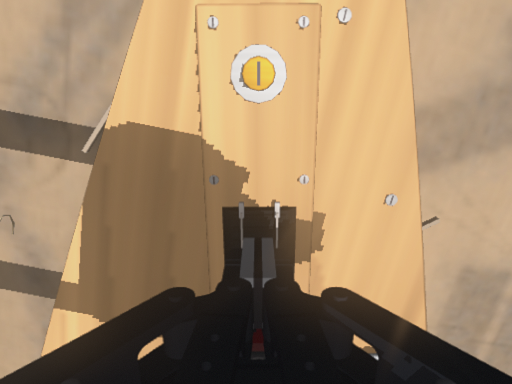

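The view shows the rail ends (242/277,210) and the red loco tail (258,335) in front of the fingers, with contact starting. I'll push on.

```bash
python3 -m inch '[[[0,0,0],[0.2,6,0],1],[[0,0,0],[0.2,6,0],1],[[0,0,0],[0.2,6,0],1],[[0,0,0],[0.2,6,0],1],[[0,0,0],[0.2,6,0],1],[[0,0,0],[0.2,6,0],1],[[0,0,0],[0.2,6,0],1],[[0,0,0],[0,6,0],1]]'
python3 -m inch '[[[0,0,0],[0,6,0],1],[[0,0,0],[0,6,0],1],[[0,0,0],[0,6,0],1],[[0,0,0],[0,6,0],1],[[0,0,0],[0,6,0],1],[[0,0,0],[0,5,0],1],[[0,0,0],[0,4,0],1],[[0,0,0],[0,3,0],1]]'
python3 - <<'E'
from h import *
c=np.array([.5153,.1395]);a=np.radians(11.3);e=np.array([np.sin(a),-np.cos(a)]);n=np.array([np.cos(a),np.sin(a)])
go(*(c+e*.238),.044,11.3); p=sensors.observe()['position']; print('tcp along',(p[:2]-c)@e)
b=snap('top'); im=b['pixels'][140:275,160:410,::-1]
cv2.imwrite('pics/t6.png',cv2.resize(im,None,fx=3.2,fy=3.2,interpolation=cv2.INTER_CUBIC))
E
```

```text
t: 13.05
position: [0.5406, 0.0124, 0.0432]
orientation: [0.995, 0.099, -0.0, -0.0]
wrist_force: [-0.6, 2.0, -0.8]
opening: -0.0
t: 13.72
position: [0.5489, -0.0286, 0.0433]
orientation: [0.995, 0.099, 0.0, -0.0]
wrist_force: [-0.1, 3.2, 0.8]
opening: 0.006
pos [548.9 -28.6  43.3] yaw 11.34 tz [ 0.e+00  1.e-04 -1.e+00] F [-0.1  3.2  0.8] op 0.006 t 13.7167
tool shift mm [-0.1 66.6 -0.7] tool z turn 0.0
tcp along 0.17140743389492294
```

View pics/t6.png

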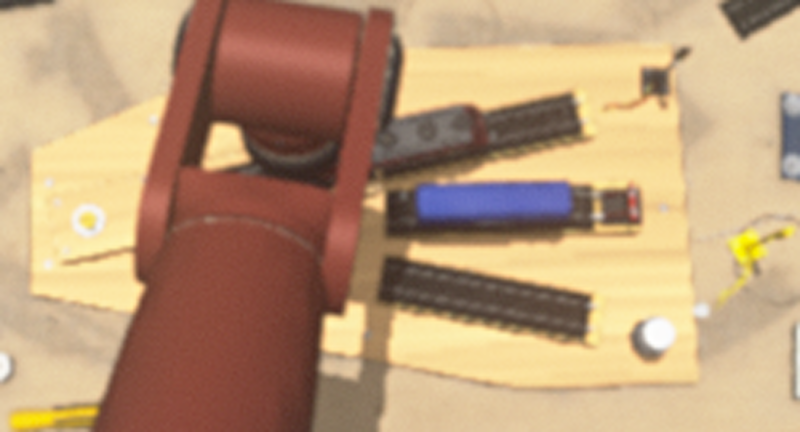

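The loco front (485,125) is now well onto the signal road, and the wagon, jar and signal are unmoved. Measuring its front end.

```bash
cat > fr.py <<'E'
from h import *
d=snap('top'); ys,xs=np.mgrid[140:275,160:410];U=np.c_[xs.ravel(),ys.ravel()];P=deep(d,U)
c=np.array([.5153,.1395]);a=np.radians(11.3);e=np.array([np.sin(a),-np.cos(a)]);n=np.array([np.cos(a),np.sin(a)])
al=(P[:,:2]-c)@e; la=(P[:,:2]-c)@n
for x in np.arange(.21,.45,.006):
    m=(abs(al-x)<.003)&(abs(la)<.014)&(P[:,2]>.005)&(P[:,2]<.1)
    if m.sum()>4: print(round(x,3),m.sum(),np.percentile(P[m,2],[50,90]).round(4),end=' | ')
E
python3 fr.py
```

```text
0.234 13 [0.0749 0.0773] | 0.24 20 [0.0746 0.077 ] | 0.246 22 [0.0752 0.0777] | 0.252 26 [0.0749 0.077 ] | 0.258 29 [0.0738 0.0752] | 0.264 27 [0.0748 0.0768] | 0.27 27 [0.0747 0.0768] | 0.276 27 [0.0748 0.0768] | 0.282 29 [0.0749 0.0764] | 0.288 29 [0.0735 0.0758] | 0.294 27 [0.0737 0.0759] | 0.3 28 [0.0745 0.0779] | 0.306 29 [0.0748 0.0766] | 0.312 17 [0.0705 0.0746] | 0.318 23 [0.0621 0.0676] | 0.324 15 [0.0547 0.0573] | 0.33 20 [0.0299 0.0448] | 0.336 20 [0.0287 0.0307] | 0.342 26 [0.0283 0.0308] | 0.348 26 [0.028  0.0299] | 0.354 23 [0.0279 0.0302] | 0.36 23 [0.028  0.0301] | 0.366 24 [0.0277 0.0297] | 0.372 26 [0.0287 0.0313] | 0.378 23 [0.0282 0.0314] | 0.384 26 [0.0278 0.0301] | 0.39 24 [0.0279 0.0312] | 0.396 24 [0.0278 0.0304] | 0.402 22 [0.0285 0.0305] | 0.408 20 [0.0235 0.0308] | 0.414 16 [0.0218 0.0245] | 0.42 13 [0.01   0.0125] | 0.426 22 [0.0074 0.0103] | 0.432 24 [0.008  0.0107] | 0.438 25 [0.0085 0.0106] | 0.444 22 [0.0087 0.0116] |
```

```bash
python3 -m inch '[[[0,0,0],[0,6,0],1],[[0,0,0],[0,6,0],1],[[0,0,0],[0,6,0],1],[[0,0,0],[0,6,0],1],[[0,0,0],[0,6,0],1],[[0,0,0],[0,6,0],1],[[0,0,0],[0,6,0],1],[[0,0,0],[0,6,0],1]]'
python3 -m inch '[[[0,0,0],[0,5,0],1],[[0,0,0],[0,4,0],1],[[0,0,0],[0,3,0],1],[[0,0,0],[0,2,0],1],[[0,0,0],[0,2,0],1],[[0,0,0],[0,0,0],1]]'
python3 fr.py
```

```text
t: 14.48
position: [0.5582, -0.0759, 0.0432]
orientation: [0.995, 0.099, -0.0, 0.0]
wrist_force: [-0.7, 1.4, 0.5]
opening: -0.001
t: 14.98
position: [0.5615, -0.0913, 0.0434]
orientation: [0.995, 0.099, 0.0, 0.0]
wrist_force: [-0.6, -0.6, -0.0]
opening: 0.002
0.27 5 [0.0738 0.0767] | 0.276 7 [0.075  0.0763] | 0.282 13 [0.0745 0.0761] | 0.318 13 [0.0745 0.076 ] | 0.324 15 [0.0747 0.0755] | 0.33 23 [0.074  0.0761] | 0.336 25 [0.0746 0.0765] | 0.342 28 [0.0749 0.0777] | 0.348 26 [0.0739 0.0763] | 0.354 24 [0.0731 0.0762] | 0.36 28 [0.0738 0.0767] | 0.366 26 [0.0752 0.0772] | 0.372 19 [0.074  0.0759] | 0.378 22 [0.0648 0.0686] | 0.384 14 [0.0569 0.06  ] | 0.39 14 [0.0376 0.0455] | 0.396 19 [0.029  0.0311] | 0.402 22 [0.0273 0.0319] | 0.408 20 [0.0223 0.0304] | 0.414 16 [0.0217 0.0236] | 0.42 16 [0.0088 0.0119] | 0.426 21 [0.0081 0.0104] | 0.432 20 [0.0082 0.0109] | 0.438 21 [0.0087 0.0111] | 0.444 23 [0.0078 0.0109] |
```

Front end ~0.392, so the rear is ~0.243. I'll push 5 mm more to centre it, then back off, rise and check.

```bash
python3 -m inch '[[[0,0,0],[0,2,0],1],[[0,0,0],[0,2,0],1],[[0,0,0],[0,1.5,0],1],[[0,0,0],[0,0,0],1],[[0,0,0],[0,-5,0],1],[[0,0,0],[0,-10,0],1],[[0,0,0],[0,-10,-10],1],[[0,0,0],[0,-5,-40],1]]'
python3 -m inch '[[[0,0,0],[0,-30,-40],1],[[0,0,0],[0,-30,-40],1],[[0,0,0],[0,-30,-40],1],[[0,0,0],[0,-30,-20],1],[[0,0,0],[0,0,0],1],[[0,0,0],[0,0,0],1]]'
python3 - <<'E'
from h import *
c=np.array([.5153,.1395]);a=np.radians(11.3);e=np.array([np.sin(a),-np.cos(a)]);n=np.array([np.cos(a),np.sin(a)])
d=snap('wrist','w7.png');snap('top','t7.png')
ys,xs=np.mgrid[0:384,0:512];U=np.c_[xs.ravel(),ys.ravel()];P=deep(d,U)
m=(P[:,2]>.057)&(P[:,2]<.075)&(np.hypot(*(P[:,:2]-[.617,-.034]).T)<.02);print('knob z',np.percentile(P[m,2],[10,50,90]),m.sum())
al=(P[:,:2]-c)@e; la=(P[:,:2]-c)@n
for x in np.arange(.2,.43,.006):
    m=(abs(al-x)<.003)&(abs(la)<.014)&(P[:,2]>.005)&(P[:,2]<.1)
    if m.sum()>4: print(round(x,3),m.sum(),np.percentile(P[m,2],[50,90]).round(4),end=' | ')
E
python3 fr.py
python3 - <<'E'
import cv2,numpy as np
a=cv2.imread('pics/w7.png');b=cv2.resize(cv2.imread('pics/t7.png')[140:275,160:410],(512,276))
cv2.imwrite('pics/f.png',cv2.resize(np.vstack([a,b]),None,fx=.9,fy=.9))
E
```

```text
t: 15.7
position: [0.5508, -0.0641, 0.0869]
orientation: [0.995, 0.099, -0.007, -0.003]
wrist_force: [0.1, -0.1, 0.1]
opening: -0.002
t: 16.2
position: [0.5364, 0.0378, 0.216]
orientation: [0.995, 0.101, 0.002, 0.001]
wrist_force: [0.8, 0.2, -0.5]
opening: 0.001
knob z [0.05963655 0.06290785 0.06434802] 372
0.266 19 [0.0698 0.0708] | 0.272 91 [0.0747 0.0767] | 0.278 64 [0.0761 0.0768] | 0.284 44 [0.0761 0.0769] | 0.29 53 [0.075  0.0758] | 0.296 62 [0.075  0.0758] | 0.302 39 [0.0747 0.0756] | 0.21 26 [0.0281 0.0304] | 0.216 22 [0.0285 0.0318] | 0.222 25 [0.0283 0.0305] | 0.228 26 [0.0285 0.0315] | 0.234 16 [0.0282 0.0301] | 0.24 31 [0.0253 0.0295] | 0.246 25 [0.0274 0.0294] | 0.252 28 [0.029  0.0453] | 0.258 37 [0.049  0.0569] | 0.264 27 [0.0628 0.0667] | 0.27 35 [0.0696 0.0741] | 0.276 26 [0.0747 0.0761] | 0.282 27 [0.0747 0.0775] | 0.288 27 [0.0741 0.0767] | 0.294 28 [0.0744 0.0764] | 0.3 29 [0.0734 0.0759] | 0.306 29 [0.0736 0.0758] | 0.312 26 [0.075 0.077] | 0.318 26 [0.0742 0.0764] | 0.324 28 [0.0734 0.0763] | 0.33 27 [0.0735 0.0754] | 0.336 29 [0.0747 0.0762] | 0.342 26 [0.0745 0.0763] | 0.348 26 [0.0752 0.0778] | 0.354 27 [0.0745 0.0764] | 0.36 26 [0.0748 0.076 ] | 0.366 28 [0.075  0.0767] | 0.372 26 [0.0751 0.0777] | 0.378 21 [0.0719 0.0759] | 0.384 22 [0.0655 0.0681] | 0.39 11 [0.0532 0.0583] | 0.396 13 [0.0291 0.044 ] | 0.402 19 [0.0288 0.0307] | 0.408 22 [0.0228 0.0308] | 0.414 16 [0.0222 0.0243] | 0.42 14 [0.0079 0.0103] | 0.426 23 [0.0082 0.011 ] | 0.432 24 [0.0081 0.0109] | 0.438 22 [0.008  0.0098] | 0.444 23 [0.008  0.0105] |
```

View pics/f.png

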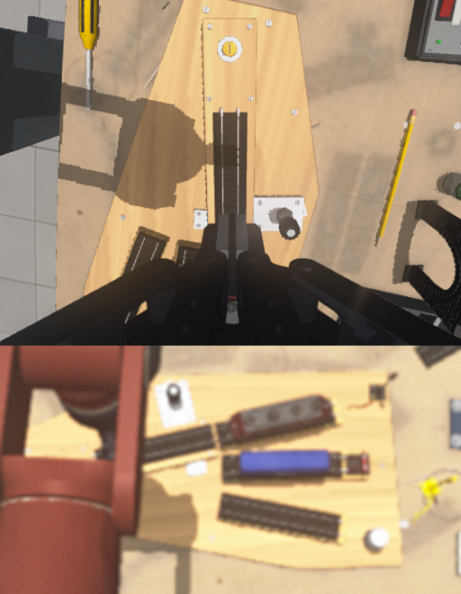

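The loco stands at about 0.249–0.398 m, inside the road (0.237–0.410). The deck is empty and in line, and the knob is at home height. Wagon, signal and jar are unmoved, and the robot is clear.

```bash
python3 -c "
from h import *
print(bot.sign_off())"
```

```text
the job is handed in; nothing more can be done
None
```

The deck is locked on the signal's road and the whole locomotive stands on that road. I handed the job in at about 16 s of the 51 s allowed; it reported no verdict.

- **Locking:** The signal (dark mast) stood beyond the base +y road. I lifted the knob, swung the deck and loosened the fingers. I then nudged the deck until the plunger dropped by its own spring at about 11.3°. Side force stayed at about 4 N or less.
- **Pushing:** I pushed the locomotive from its pivot end with shut fingers at about 2–3 N, then backed away.

**Last checks**
- **Knob:** its top was at about 63 mm, the same height as at the start.
- **Locomotive:** it spans about 249–398 mm from the pivot, on a road running from 237 to 410 mm. Its top is still at about 77 mm, so it sits on the rails.
- **Other things:** the wagon, signal and jar look unmoved in the top view; I checked them by eye only.
- **One wrong reading:** while lining up the push I took the rail ends at the deck's pivot end for the locomotive's buffers. The closer picture showed the mistake before contact mattered.

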